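Park the chuck key and hold the lathe's reset key turned

TASK

Someone left the chuck key in the lathe chuck: take it out and put it back, fully home, in its own hole in the wooden key block (the small round one, not the wide one), and let go of it. Then take the switch key from its slot in the block, push it fully home into the lock on top of the lathe's control box, past its sticky pins, and turn it clockwise a quarter turn to the stop against the return spring. Finish while still gripping the key and holding it turned, and leave the bowl blank, calipers and face shield where they are.

Things in the scene. Friction and masses are not known exactly. Their poses are not given: they have to be found in the camera images.
- chuck_key: dark steel T-handled chuck key, 0.2 kg, upright and loose in the socket on top of the chuck. Origin: centre of its foot, z up. 10 mm round shank 22 mm long with 3 mm tapered foot; 20 mm collar (22 to 28 mm) that rests on the hole's rim when home; 12 mm shank to 70 mm; T-bar 70 to 86 mm, 70 mm long along x, 12 mm wide along y.
- chuck_key_bar (a point): centre of the chuck key's T-bar, 78 mm above its foot; x along the bar.
- chuck_socket (a point): mouth of the 12 mm wide, 26 mm deep socket on top of the fixed steel scroll chuck (90 mm diameter, lying in a wooden cradle 80 by 100 mm, top 100 mm above the bench), left or right of the block.
- chuck_key_hole (a point): mouth of the chuck key's own hole, 12 mm wide, 30 mm deep, chamfered, in the top of the fixed wooden key block (60 by 180 mm, 45 mm high). Axes of the block: z up, y along its length. The hole is 62 mm from the block's middle towards its -y end; the key's collar comes to rest on the rim.
- wide_hole (a point): mouth of a 26 mm wide hole in the middle of the block, which stays empty: it is not for these keys.
- switch_key: switch key, 0.05 kg, upright and loose in its slot. Origin: blade tip, z up. Steel blade 14 mm wide along x, 5 mm thick along y, 18 mm long (first 3 mm only 10 by 3 mm); 5 mm round neck to 26 mm; 18 mm round collar 26 to 30 mm, rests on the rim when home; 8 mm stem to 47 mm; black plastic bow 47 to 73 mm, 26 mm along x, 10 mm thick along y. Fits equally turned by half a turn.
- switch_key_bow (a point): centre of the switch key's bow, 60 mm above the blade tip; same axes as the key.
- switch_key_slot (a point): mouth of the switch key's 16 by 7 mm storage slot, 30 mm deep, in the block's top, 45 mm above the bench, 62 mm from its middle towards the +y end; long side of the slot across the block (x).
- lock_mouth (a point): middle of the keyway mouth in the 48 mm square steel plate (6 mm thick, top 70 mm above the bench) on the fixed grey control box (100 by 120 mm), left or right of the block. Keyway 18.3 mm along x, 7.8 mm along y, z up. Two sticky sprung pins push the blade back and sideways by up to 10 N (push on, wiggle). Home: collar on the plate, tip 26 mm down; only then can the key turn.
- lock_turn (a joint): turn of the lock core under the plate, rad: 0 at rest (in line with the slot), grows as the key turns clockwise seen from above, stop at 1.5; counts as turned above 1.3. A spring returns it to 0 with about 0.06 N m at the stop. The blade has play in it: the key must turn about 0.15 rad further than the core. Turned, the plate keeps the key in.
- bowl_blank: jarrah bowl blank, 110 mm across, 55 mm high, loose, far side of the bench; origin under its centre. Leave it.
- calipers: pair of stainless bow calipers lying flat, about 180 mm long, 100 mm wide, loose, far side of the bench; origin in its middle. Leave it.
- face_shield: clear plastic face shield with black band, 220 mm wide and high, standing, loose, at the right side; origin on the bench under its middle. Leave it.

How it is judged (in metres and radians):
On the way, in this order (a step that is already met when the one before it is completed fails the run):
1. the chuck key is fully home in its own small round hole and let go (horizontal distance between chuck_key and chuck_key_hole below 0.004 m and z of chuck_key in the frame of chuck_key_hole below -0.018 m and angle between chuck_key's own z axis and vertical below 0.12 rad and contact force between the fingers and chuck_key below 0.3 N), for 0.2 s.
2. the switch key is fully home in the lock, not yet turned (horizontal distance between switch_key and lock_mouth below 0.005 m and z of switch_key in the frame of lock_mouth below -0.0235 m and value of joint lock_turn below 0.6 rad), for 0.05 s.
At the end, for the whole second after the job is handed in: Chuck key in its own hole (within 4 mm, foot over 18 mm deep, tilt under 0.12 rad), not touched by the fingers; switch key home in the lock (tip over 23.5 mm below the mouth, within 5 mm of its axis), lock past 1.3 rad, fingers gripping the key (over 1 N) (all of step 1 and horizontal distance between switch_key and lock_mouth below 0.005 m and z of switch_key in the frame of lock_mouth below -0.0235 m and value of joint lock_turn above 1.3 rad and contact force between the fingers and switch_key above 1 N); the arm keeps its last pose, push and grip.
It fails at once if the bowl blank is moved more than 30 mm (distance of bowl_blank from where it was at the start of the episode above 0.03 m).
It fails at once if the calipers is moved more than 30 mm (distance of calipers from where it was at the start of the episode above 0.03 m).
It fails at once if the face shield is moved more than 30 mm (distance of face_shield from where it was at the start of the episode above 0.03 m).
It also fails if it takes over 72 s, if anything falls off the work surface, if the arm or the gripper's body presses on something with over 40 N, if the wrist force passes 120 N, or if a joint passes its speed limit or range.

ROBOT

A 6-joint arm with a two-finger parallel gripper is mounted at the origin on the work surface. World frame = base frame: x ahead of the robot, y to its left, z up, the work surface at z = 0. Lengths are in mm, angles in rad, forces in N, time in s.
With the tool pointing down it reaches from about 400 to 925 mm from the base axis. Payload 12.5 kg.
Tool frame: the origin (TCP) lies at the very end of the fingers, on their centre line; the grasp point (between the pads) lies 19 mm behind it; z points along the fingers, y is the direction in which the jaws open and shut (so a half turn about z gives the same grasp; the last joint's range is limited). The gripper opens to 95 mm and grips with 3 to 60 N. Pads are 20 mm wide; open, the fingers measure 119 mm over their backs; the gripper's body (75 mm by 180 mm) begins 59 mm behind the grasp point.
Start: joints at [-1.321, 0.491, 1.559, -0, 1.092, -0.106], TCP at [217.736, -585.865, 214.661] pointing down, gripper open.
Joint ranges: [-3.1, 3.1], [-0.84, 2.19], [0.05, 2.79], [-1.13, 4.28], [0.06, 2.93], [-2.69, 2.69]. Speed limits (rad/s): [2.22, 2.22, 2.79, 3.14, 3.14, 3.14].

INTERFACE

Orientations are given as a unit quaternion [w, x, y, z].
In Python, from cell import read_state, vision, ctrl gives the robot as it stands.
- The arm moves only by the shell command python3 -m creep 'ROWS' [FORCE]. ROWS is a JSON object of lists of equal length, an entry for each row: "turn": the turn, a rotation vector about the tool's x, y, z in rad, a list of three; "delta_pos": the shift along the tool's x, y, z in m, a list of three; "hand": the finger opening in m, from 0 to 0.0951. A call has 1 to 10 rows; each row is the pose to reach, as a shift and turn from the pose commanded when the call began, along the tool's axes at that moment; what a row does not reach only later rows make up. A row lasts 1/10 s, in which the tool goes at most 50 mm and 8.59 degrees, less where a joint would pass 70% of its speed; a pose out of reach is approached as far as the arm can. A call with a gripper value outside its range is refused whole. The fingers move at their own pace and stop on an object; FORCE is the grip in N (left out, the last holds). Time passes only in rows, so rows that repeat a pose let the fingers close. It gives the time, the measured TCP pose, the force and the opening at its end, in the units of the state.
- read_state(): the state, without advancing time (a new reading comes with each control period).
- vision.snapshot(name): name is "side" or "top" or "wrist"; returns (picture, depth): 420x560x3 uint8, red, green, blue; 420x560 float32, mm along the optical axis (not along the pixel's ray), 0 where there is no reading.
- vision.camera_params(name): a dict with "intrinsics" (3x3 intrinsics, pixels), "dist" ([k1, k2, p1, p2, k3] as OpenCV has them; the pictures are not rectified), "position" and "attitude" of the camera in the world. Camera axes: x right, y up, looking along -z (the intrinsics and any distortion apply to the point x, -y, -z); pixel columns grow to the right and rows downward; lengths in mm; the calibration is good to about 2 mm. A picture is of the moment at which its call begins: read the wrist's pose just before it. camera_params takes no time and is no camera call; for the wrist camera it gives the pose at the moment of the call.
- ctrl.hand_in(): hands the job in, once; it reports no verdict.
The state is a dict: "t": time; "qpos": joint angles; "dq": joint speeds; "joint_efforts": joint torques, N m; "tcp_pos": TCP position; "eef_rot": TCP orientation; "contact_force": force on the tool from outside, world axes, zero at the start; "wrist_torque": the same for the moment, N m; "width": finger opening in mm.
Only numpy, scipy, OpenCV 4.12 (cv2) and the standard library are available. Lean on these libraries where they do the work, as an engineer would, in place of code of your own. Each camera call takes 0.05 s, during which the arm holds its last target. There are 200 camera calls.

## Working session

There is one attempt and no reset: what is moved stays moved. The work goes in short steps, Python scripts to look and compute and a shell command to move; the robot and the scene stay as the last step left them, time stands still between calls to the robot, and variables do not carry over. Pictures are saved under pics/ and viewed, about 8 in all and at most 12, crops included, and the job is handed in when it is done.

```bash
ls; mkdir -p pics; cat > h.py <<'E'
import numpy as np, cv2
from cell import read_state, vision, ctrl
from scipy.spatial.transform import Rotation as R
def rot(q): return R.from_quat([q[1],q[2],q[3],q[0]]).as_matrix()
def att(p):
    a=np.array(p["attitude"],float)
    return a if a.shape==(3,3) else rot(a)
def snap(n,f=None):
    p=vision.camera_params(n); im,d=vision.snapshot(n)
    if f: cv2.imwrite('pics/'+f,im[:,:,::-1])
    return im,d,p
def ray(p,uv):
    uv=np.array(uv,float).reshape(-1,1,2)
    n=cv2.undistortPoints(uv,np.array(p["intrinsics"]),np.array(p["dist"]))[:,0]
    return np.c_[n[:,0],-n[:,1],-np.ones(len(n))]@att(p).T
def plane(p,uv,z):
    r=ray(p,uv);o=np.array(p["position"]);return o+r*((z-o[2])/r[:,2])[:,None]
def cloud(p,d):
    v,u=np.mgrid[:420,:560]
    r=ray(p,np.stack([u.ravel(),v.ravel()],1)); return (np.array(p["position"])+r*d.ravel()[:,None]).reshape(420,560,3)
def proj(p,X):
    c=(np.array(X,float).reshape(-1,3)-np.array(p["position"]))@att(p)*[1,-1,-1]
    return cv2.projectPoints(c,np.zeros(3),np.zeros(3),np.array(p["intrinsics"]),np.array(p["dist"]))[0][:,0]
def tool(X):
    s=read_state();return rot(s["eef_rot"]).T@(np.array(X,float)-s["tcp_pos"])
E
python3 - <<'E'
from h import *
a=[]
for n in("top","side"):
    im,d,p=snap(n,n+'0.png'); print(n,p["position"],p["attitude"],p["intrinsics"],p["dist"]);np.savez(n+'0.npz',im=im,d=d)
print(read_state())
E
```

```text
pics
top [ 401.07099361 -158.26511169 1220.61317984] [ 0.76038252  0.07967055 -0.06847255 -0.64092319] [[387.71142893   0.         273.3382503 ]
 [  0.         387.71142893 206.93384797]
 [  0.           0.           1.        ]] [0.00284683 0.         0.         0.         0.        ]
side [  549.9008198  -1074.28651061   741.95165234] [ 0.8819298   0.47033669 -0.02035844 -0.02384845] [[387.37061534   0.         275.25776744]
 [  0.         387.37061534 214.29393768]
 [  0.           0.           1.        ]] [-0.00823439  0.          0.          0.          0.        ]
{'t': 0.1, 'qpos': array([-1.32059037e+00,  4.91497152e-01,  1.55940585e+00,  1.38544017e-05,
        1.09170994e+00, -1.05623599e-01]), 'dq': array([-0.00158549, -0.00245577, -0.00093684,  0.00040032, -0.00062291,
        0.00038501]), 'joint_efforts': array([ 3.23238764e-04, -6.13625479e+01, -2.58603770e+01,  6.93444139e-02,
        4.70384373e-02, -5.18171328e-05]), 'tcp_pos': array([ 217.68445525, -585.62471086,  214.11553739]), 'eef_rot': array([-5.09255366e-04,  9.84215307e-01,  1.76974485e-01, -3.07171610e-05]), 'contact_force': array([-0.65066863,  0.79321574, -0.00711723]), 'wrist_torque': array([ 0.01451601,  0.06530301, -0.01037915]), 'width': 95.16628437994609}
```

View pics/top0.png

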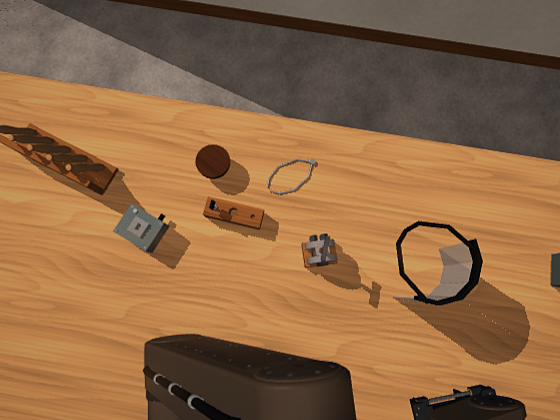

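View pics/side0.png

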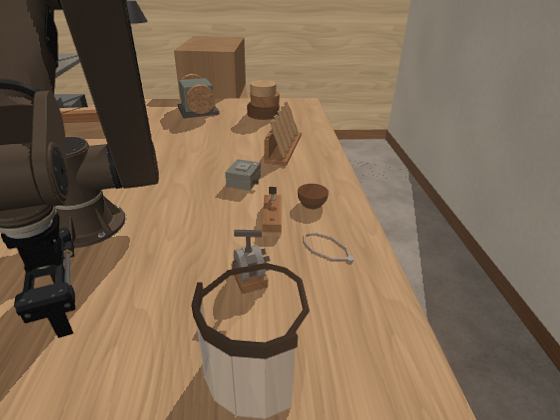

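The top view shows the chuck with its T-key at about (320,248), the block at (234,213) with the switch key near (213,206) and the small hole near (252,216), and the lock plate at (138,229). The side view agrees, and the face shield stands at the right, behind the chuck.

```bash
python3 - <<'E'
from h import *
p=vision.camera_params("top");z=np.load('top0.npz');im,d=z['im'],z['d'];C=cloud(p,d)
for n,uv,zz in(("bar",(320,248),178),("hole",(252,216),45),("wide",(231,212),45),("slot",(213,207),45),("lock",(138,229),70),("blank",(213,161),55),("cal",(292,176),5)):
    print(n,plane(p,[uv],zz)[0].round(0),"depth",C[uv[1],uv[0]].round(0))
def seg(n,x0,x1,y0,y1,lo,hi):
    v,u=np.mgrid[:420,:560]
    m=(u>x0)&(u<x1)&(v>y0)&(v<y1)&(C[...,2]>lo)&(C[...,2]<hi)
    P=C[m]; r=cv2.minAreaRect(P[:,:2].astype(np.float32)); print(n,m.sum(),P.mean(0).round(1),"rect",np.round(r[0],1),np.round(r[1],1),round(r[2],1))
    print('   box',cv2.boxPoints(r).round(0).tolist())
seg("block",195,275,185,240,38,52)
seg("box",100,180,195,260,58,80)
seg("bar",295,345,225,275,165,190)
seg("bow",195,230,185,225,70,100)
big=cv2.resize(im[180:280,100:350],(800,320),interpolation=cv2.INTER_CUBIC);cv2.imwrite('pics/topcrop.png',big[:,:,::-1])
E
```

```text
bar [ 531. -265.  178.] depth [ 539. -272.  110.]
hole [610. -58.  45.] depth [615. -56.  16.]
wide [611.   8.  45.] depth [616.  12.  18.]
slot [617.  66.  45.] depth [611.  60.  78.]
lock [508. 269.  70.] depth [508. 268.  72.]
blank [761.  94.  55.] depth [761.  95.  53.]
cal [ 769. -159.    5.] depth [ 770. -159.    4.]
block 1023 [ 6.137e+02 -3.000e-01  4.590e+01] rect [614.8   2. ] [180.   61.5] 86.4
   box [[578.0, -86.0], [640.0, -90.0], [651.0, 90.0], [590.0, 94.0]]
box 1327 [516.7 270.2  66.4] rect [517.7 271.9] [122.9  99.9] 69.3
   box [[449.0, 232.0], [543.0, 197.0], [586.0, 312.0], [493.0, 347.0]]
bar 51 [ 540.9 -280.9  166.3] rect [ 537.7 -280.3] [11.6 64.4] 86.8
   box [[505.0, -284.0], [570.0, -288.0], [570.0, -276.0], [506.0, -273.0]]
bow 39 [617.5  62.8  89.5] rect [618.2  63.7] [10.3 24.2] 84.7
   box [[606.0, 60.0], [630.0, 57.0], [631.0, 68.0], [607.0, 70.0]]
```

View pics/topcrop.png

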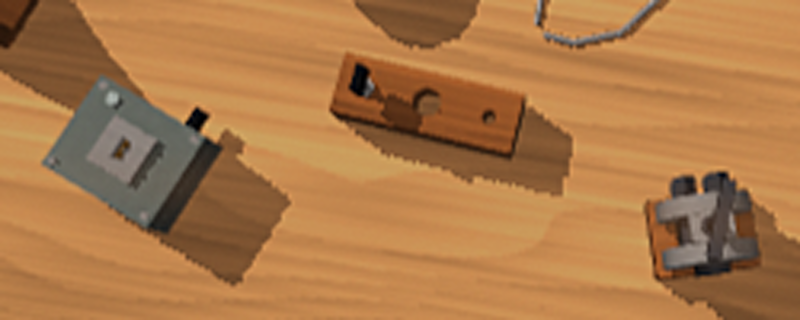

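Crop: the plate keyway is near crop (121,150), the hole near (489,116), and the T-bar runs from (722,180) to (712,265). Next I need the shield's extent and the first move.

```bash
python3 - <<'E'
from h import *
p=vision.camera_params("top");z=np.load('top0.npz');im,d=z['im'],z['d'];C=cloud(p,d)
m=np.zeros((420,560),bool);m[215:310,390:490]=1
for a,b in((20,120),(150,300)):
    P=C[m&(C[...,2]>a)&(C[...,2]<b)];print(len(P),np.percentile(P,[1,99],axis=0).round(0))
c=vision.camera_params("wrist");print(c["position"],att(c).round(3),c["intrinsics"])
for X in([330,-340,300],[538,-280,300]): print(tool(X).round(1))
E
```

```text
864 [[ 441. -669.   21.]
 [ 614. -523.  119.]]
1878 [[ 438. -671.  153.]
 [ 645. -461.  223.]]
[ 279.87265869 -564.13776375  382.69057805] [[ 0.35   0.911  0.221]
 [-0.937  0.34   0.081]
 [-0.001 -0.235  0.972]] [[315.6270557    0.         277.45780529]
 [  0.         315.6270557  209.64916262]
 [  0.           0.           1.        ]]
[ 190.9 -191.2  -85.7]
[ 406.7 -175.   -85.7]
```

```bash
python3 -m creep '{"delta_pos":[[0.04,-0.04,-0.03],[0.08,-0.08,-0.055],[0.12,-0.12,-0.085],[0.16,-0.155,-0.085],[0.19,-0.19,-0.085],[0.24,-0.19,-0.085],[0.29,-0.185,-0.085],[0.33,-0.18,-0.085],[0.37,-0.177,-0.085],[0.407,-0.175,-0.085]],"turn":[[0,0,0],[0,0,0],[0,0,0.1],[0,0,0.2],[0,0,0.3],[0,0,0.415],[0,0,0.415],[0,0,0.415],[0,0,0.415],[0,0,0.415]],"hand":[0.095,0.095,0.095,0.095,0.095,0.095,0.095,0.095,0.095,0.095]}' 30
python3 - <<'E'
from h import *
im,d,p=snap("wrist","w1.png");np.savez('w1.npz',im=im,d=d);C=cloud(p,d);s=read_state();print(s["t"],s["tcp_pos"],rot(s["eef_rot"]).round(3),p["position"])
print(proj(p,[[538,-280,164],[611,-60,45]]))
m=(C[...,2]>155)&(C[...,2]<175)&(np.hypot(C[...,0]-538,C[...,1]+280)<60)
P=C[m];print(m.sum(),P.mean(0),P[:,2].min(),P[:,2].max());r=cv2.minAreaRect(P[:,:2].astype(np.float32));print(r,cv2.boxPoints(r))
E
```

```text
t: 1.1
tcp_pos: [540.3, -278.8, 299.4]
eef_rot: [0.0, 1.0, -0.029, -0.0]
contact_force: [-0.7, 0.1, -1.1]
width: 94.5
1.15 [ 544.78229067 -277.03328271  298.65520975] [[ 0.998 -0.057  0.001]
 [-0.057 -0.998  0.001]
 [ 0.001 -0.001 -1.   ]] [ 606.50557169 -283.84037399  467.97617889]
[[277.75069329 204.72089839]
 [109.21462776 140.74836616]]
798 [ 538.5871396  -283.59851601  162.26774811] 157.49540092236197 164.51842682752158
((536.9395141601562, -283.7323913574219), (11.081113815307617, 69.73997497558594), 86.67433166503906) [[ 501.80682 -287.24075]
 [ 571.4294  -291.28647]
 [ 572.0722  -280.22403]
 [ 502.44965 -276.1783 ]]
```

```bash
python3 - <<'E'
from h import *
im,d,p=snap("wrist","w2.png");C=cloud(p,d);s=read_state();print(s["t"],s["tcp_pos"],p["position"])
m=(C[...,2]>155)&(C[...,2]<175)&(np.hypot(C[...,0]-538,C[...,1]+280)<60)
P=C[m];r=cv2.minAreaRect(P[:,:2].astype(np.float32));print(r);c=r[0]
m=(C[...,2]>38)&(C[...,2]<52)&(C[...,1]>-140)&(C[...,0]>560);print("block",m.sum())
print(tool([c[0],c[1],137]))
E
```

```text
1.2 [ 541.93414637 -278.01683727  298.31298005] [ 610.72278103 -282.19835015  467.28619692]
((537.1715698242188, -283.5157775878906), (11.834644317626953, 69.31684875488281), 85.96000671386719)
block 5937
[ -4.38236742   5.91180909 161.30915467]
```

View pics/w2.png

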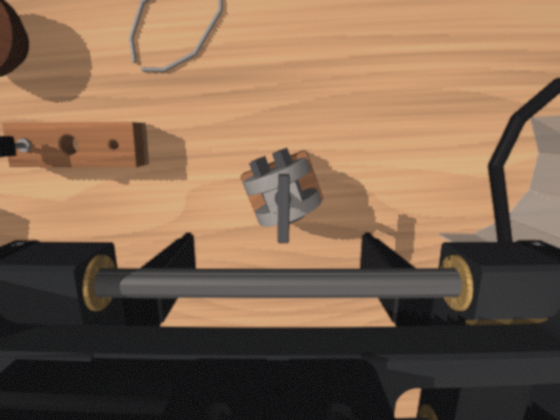

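Wrist view: T-bar centred at (283,208) between the open fingers, small hole at (113,145), wide hole at (68,144), clear of everything. Descending onto the bar.

```bash
python3 -m creep '{"delta_pos":[[-0.001,0.0035,0.03],[-0.001,0.0035,0.07],[-0.001,0.0035,0.11],[-0.001,0.0035,0.145],[-0.001,0.0035,0.163],[-0.001,0.0035,0.163],[-0.001,0.0035,0.163]],"turn":[[0,0,0],[0,0,0],[0,0,0],[0,0,0],[0,0,0],[0,0,0],[0,0,0]],"hand":[0.095,0.095,0.095,0.08,0.06,0.05,0.05]}' 30
python3 - <<'E'
from h import *
im=cv2.imread('pics/w2.png');g=cv2.cvtColor(im,6)[125:165,95:130]
m=(g<60).astype(np.uint8)
n,l,st,c=cv2.connectedComponentsWithStats(m);print(st,c+[95,125])
s=read_state();print(s)
E
```

```text
t: 1.9
tcp_pos: [537.0, -283.8, 137.1]
eef_rot: [0.0, 1.0, -0.03, -0.0]
contact_force: [0.2, 0.5, 0.1]
width: 68.3
[[   0    0   35   40 1364]
 [  15   16    7    7   36]] [[111.96334311 144.50293255]
 [113.38888889 144.38888889]]
{'t': 1.9, 'qpos': array([-5.94858351e-01,  5.50820579e-01,  1.68554927e+00, -1.19420156e-04,
        9.05179798e-01,  1.03549333e+00]), 'dq': array([ 0.00388746, -0.02321266, -0.01537195, -0.00016147,  0.00051896,
        0.00378307]), 'joint_efforts': array([-6.02053455e-02, -5.93250167e+01, -2.11748099e+01,  5.21765195e-02,
       -1.11364389e-01, -5.19296795e-03]), 'tcp_pos': array([ 536.99746068, -283.80391579,  137.14593357]), 'eef_rot': array([ 5.11787556e-05,  9.99557774e-01, -2.97364213e-02, -6.98834772e-06]), 'contact_force': array([0.18663993, 0.54014717, 0.11520304]), 'wrist_torque': array([0.05156589, 0.08231702, 0.03144901]), 'width': 68.26782761387075}
```

Close, then lift (the shank needs more than 26 mm; go up 60 mm).

```bash
python3 -m creep '{"delta_pos":[[0,0,0],[0,0,0],[0,0,0],[0,0,0],[0,0,0],[0,0,0],[0,0,0],[0,0,-0.01],[0,0,-0.03],[0,0,-0.05]],"turn":[[0,0,0],[0,0,0],[0,0,0],[0,0,0],[0,0,0],[0,0,0],[0,0,0],[0,0,0],[0,0,0],[0,0,0]],"hand":[0.04,0.02,0.005,0.005,0.005,0.005,0.005,0.005,0.005,0.005]}' 30
python3 - <<'E'
from h import *
im,d,p=snap("wrist","w3.png");C=cloud(p,d);s=read_state();print(s["t"],s["tcp_pos"],s["width"],s["contact_force"])
E
```

```text
t: 2.9
tcp_pos: [536.9, -283.4, 187.5]
eef_rot: [-0.0, 1.0, -0.03, -0.0]
contact_force: [0.2, -0.6, -1.9]
width: 11.7
2.95 [ 538.04197903 -284.08242061  191.02157714] 11.827670766638969 [ 1.06174563 -0.2716432   1.95645575]
```

```bash
python3 -m creep '{"delta_pos":[[0.003,-0.03,0],[0.007,-0.07,0],[0.011,-0.115,0],[0.015,-0.16,0],[0.019,-0.2,0],[0.021,-0.218,0],[0.021,-0.225,0],[0.021,-0.225,0],[0.021,-0.225,0]],"turn":[[0,0,0],[0,0,0],[0,0,0],[0,0,0],[0,0,0],[0,0,0],[0,0,0],[0,0,0],[0,0,0]],"hand":[0.005,0.005,0.005,0.005,0.005,0.005,0.005,0.005,0.005]}' 30
python3 - <<'E'
from h import *
im,d,p=snap("wrist","w4.png");C=cloud(p,d);s=read_state();print(s["t"],s["tcp_pos"],s["width"],s["contact_force"],s["eef_rot"])
np.savez('w4.npz',im=im,d=d)
print(proj(p,[[611,-60,45],[615,2,45],[619,64,45]]))
B=(C[...,2]>40)&(C[...,2]<50)&(np.abs(C[...,0]-615)<60)&(np.abs(C[...,1])<110)
P=C[B];r=cv2.minAreaRect(P[:,:2].astype(np.float32));print(B.sum(),r,cv2.boxPoints(r).round(1).tolist(),P[:,2].mean())
E
```

```text
t: 3.85
tcp_pos: [571.3, -61.0, 186.6]
eef_rot: [0.0, 1.0, -0.03, -0.0]
contact_force: [-0.6, -1.1, -2.0]
width: 11.8
3.9 [571.25094025 -61.24406858 186.56323074] 11.631774681975022 [-0.45563106 -0.18088901 -1.44893337] [ 1.29003643e-04  9.99545401e-01 -3.01491924e-02 -3.85039177e-05]
[[272.8761585  161.50940558]
 [209.33197878 161.21943771]
 [146.46364143 161.09826155]]
9768 ((614.6763305664062, 0.07099151611328125), (180.77862548828125, 59.856422424316406), 86.6120834350586) [[579.5, -88.4000015258789], [639.2000122070312, -91.9000015258789], [649.9000244140625, 88.5], [590.0999755859375, 92.0999984741211]] 43.49742704180646
```

View pics/w4.png

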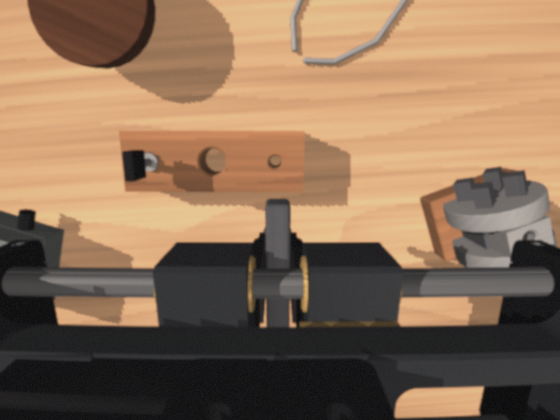

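Wrist view with the key held: the small hole is at (275,160) and the T-bar is at (278,200–240), seen square. I'll find the hole centroid, and measure the held bar relative to the TCP to get the camera bias.

```bash
python3 - <<'E'
from h import *
z=np.load('w4.npz');im,d=z['im'],z['d'];p=vision.camera_params("wrist");C=cloud(p,d);s=read_state();T=rot(s["eef_rot"])
def hole(u0,u1,v0,v1):
    # hole = depth/brightness below the block face; ellipse fit
    g=cv2.cvtColor(im,7)[v0:v1,u0:u1];m=(g<np.median(g)*0.85).astype(np.uint8)
    n,l,st,c=cv2.connectedComponentsWithStats(m);i=1+st[1:,4].argmax();uv=c[i]+[u0,v0]
    print(st[i],uv,plane(p,[uv],45)[0])
hole(264,288,149,172);hole(196,236,142,178)
L=(C-s["tcp_pos"])@T
m=(L[...,2]<-20)&(L[...,2]>-34)&(np.abs(L[...,1])<15)&(L[...,0]>10)&(L[...,0]<50)
P=L[m];print(m.sum(),P.min(0),P.max(0),np.median(P,0))
v,u=np.where(m);print(u.min(),u.max(),v.min(),v.max())
for r in range(v.min(),v.max(),8):print(r,u[v==r].min(),u[v==r].max())
print(proj(p,[(T@[35,y,-27]+s["tcp_pos"]) for y in(-6,0,6)]))
E
```

```text
[ 4  6 13 14 83] [272.53012048 162.91566265] [609.65203947 -59.82159409  45.        ]
[  0   5  24  31 378] [204.40740741 165.45238095] [611.22142432   7.03644692  45.        ]
1568 [ 10.00467572 -10.97246211 -33.98243018] [ 34.87327243  13.24932501 -20.01533098] [ 20.66196123   1.41013183 -25.72593249]
253 302 202 258
202 267 286
210 265 290
218 265 290
226 265 290
234 266 290
242 266 289
250 253 302
[[261.87618409 203.46134765]
 [274.93807039 203.47930801]
 [288.00140091 203.49815541]]
```

```bash
python3 -m creep '{"delta_pos":[[0.02,-0.002,0],[0.04,-0.004,0.01],[0.04,-0.004,0.04],[0.04,-0.004,0.06],[0.04,-0.004,0.072],[0.04,-0.004,0.077],[0.04,-0.004,0.081],[0.04,-0.004,0.085]],"turn":[[0,0,0],[0,0,0],[0,0,0],[0,0,0],[0,0,0],[0,0,0],[0,0,0],[0,0,0]],"hand":[0.005,0.005,0.005,0.005,0.005,0.005,0.005,0.005]}' 30
python3 -m creep '{"delta_pos":[[0,0,0.003],[0,0,0.003]],"turn":[[0,0,0],[0,0,0]],"hand":[0.005,0.005]}' 30
```

```text
t: 4.7
tcp_pos: [611.9, -58.9, 102.3]
eef_rot: [0.0, 1.0, -0.03, 0.001]
contact_force: [-0.9, -1.1, 0.8]
width: 11.3
t: 4.9
tcp_pos: [611.5, -59.1, 98.7]
eef_rot: [0.001, 1.0, -0.029, 0.0]
contact_force: [-0.7, -5.1, -4.8]
width: 12.1
```

```bash
python3 -m creep '{"delta_pos":[[0,0.0008,0.002],[0,0.0008,0.005],[0,0.0008,0.008]],"turn":[[0,0,0],[0,0,0],[0,0,0]],"hand":[0.005,0.005,0.005]}' 30
```

```text
t: 5.2
tcp_pos: [611.5, -59.5, 90.7]
eef_rot: [0.0, 1.0, -0.03, 0.0]
contact_force: [-2.2, -3.7, 1.0]
width: 12.2
```

```bash
python3 -m creep '{"delta_pos":[[0,0.0006,0.003],[0,0.0006,0.006],[0,0.0006,0.0085],[0,0.0006,0.0095]],"turn":[[0,0,0],[0,0,0],[0,0,0],[0,0,0]],"hand":[0.005,0.005,0.005,0.005]}' 30
```

```text
t: 5.6
tcp_pos: [611.6, -59.8, 81.5]
eef_rot: [0.0, 1.0, -0.03, 0.0]
contact_force: [-4.1, -2.2, 14.0]
width: 11.9
```

Key home with 14 N on the rim. Release and raise, then start turning the tool by half a turn (the last joint's range needs that for the lock).

```bash
python3 -m creep '{"delta_pos":[[0,0,0],[0,0,0],[0,0,0],[0,0,0],[0,0,-0.02],[0,0,-0.06],[0,0,-0.1],[0,0,-0.11],[0,-0.04,-0.11],[0,-0.08,-0.11]],"turn":[[0,0,0],[0,0,0],[0,0,0],[0,0,0],[0,0,0],[0,0,0],[0,0,0],[0,0,-0.1],[0,0,-0.25],[0,0,-0.4]],"hand":[0.03,0.05,0.05,0.05,0.05,0.06,0.06,0.06,0.06,0.06]}' 30
python3 -m creep '{"delta_pos":[[0,0,0],[0,0,0],[0,0,0],[0,0,0],[0,0,0],[0,0,0],[0,0,0],[0,0,0],[0,0,0],[0,0,0]],"turn":[[0,0,-0.145],[0,0,-0.29],[0,0,-0.435],[0,0,-0.58],[0,0,-0.725],[0,0,-0.87],[0,0,-1.015],[0,0,-1.16],[0,0,-1.305],[0,0,-1.45]],"hand":[0.06,0.06,0.06,0.06,0.06,0.06,0.06,0.06,0.06,0.06]}' 30
python3 -m creep '{"delta_pos":[[0,0,0],[0,0,0],[0,0,0],[0,0,0],[0,0,0],[0,0,0],[0,0,0],[0,0,0],[0,0,0],[0,0,0]],"turn":[[0,0,-0.145],[0,0,-0.29],[0,0,-0.435],[0,0,-0.58],[0,0,-0.725],[0,0,-0.87],[0,0,-1.015],[0,0,-1.16],[0,0,-1.29],[0,0,-1.29]],"hand":[0.06,0.06,0.06,0.06,0.06,0.06,0.06,0.06,0.06,0.06]}' 30
python3 - <<'E'
from h import *
im,d,p=snap("wrist","w5.png");np.savez('w5.npz',im=im,d=d);C=cloud(p,d);s=read_state();T=rot(s["eef_rot"]);print(s["t"],s["tcp_pos"],s["qpos"],T[:,0])
print(proj(p,[[611.4,-59.8,109],[618.9,63.9,92]]))
for n,c,lo,hi in(("bow",(618.9,63.9),80,100),("bar",(611.4,-59.8),98,118)):
    m=(C[...,2]>lo)&(C[...,2]<hi)&(np.hypot(C[...,0]-c[0],C[...,1]-c[1])<50);P=C[m];print(n,m.sum())
    if m.sum()>20:
        r=cv2.minAreaRect(P[:,:2].astype(np.float32));print(r,np.percentile(P[:,2],95))
E
```

```text
t: 6.6
tcp_pos: [616.3, 20.2, 191.7]
eef_rot: [0.0, 0.985, 0.171, 0.001]
contact_force: [0.3, 1.2, -0.6]
width: 59.9
t: 7.6
tcp_pos: [616.1, 20.0, 191.0]
eef_rot: [-0.0, 0.623, 0.782, 0.0]
contact_force: [-0.0, -0.4, -0.1]
width: 60.1
t: 8.6
tcp_pos: [616.1, 20.0, 191.0]
eef_rot: [-0.0, 0.029, 1.0, 0.0]
contact_force: [0.2, 0.2, 0.5]
width: 60.5
8.65 [616.14771837  20.00993406 191.05843022] [-7.46473855e-02  5.02227584e-01  1.60807218e+00  2.28217565e-05
  1.03135187e+00 -1.58179660e+00] [-9.97974459e-01  6.36158519e-02  5.87589190e-05]
[[181.49106854 214.6172452 ]
 [328.85018672 210.1242083 ]]
bow 371
((617.7979125976562, 61.78139877319336), (10.001482963562012, 25.33901023864746), 85.38459014892578) 91.44267649626971
bar 1381
((610.4151000976562, -60.89411926269531), (12.907699584960938, 69.8790054321289), 86.19503021240234) 108.33300211706182
```

View pics/w5.png

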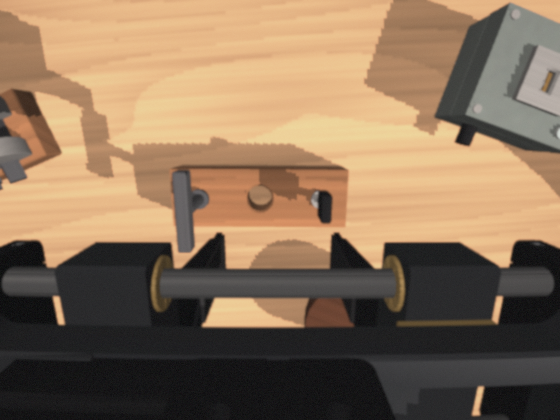

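The chuck key's bar is at (184,210) in the small hole, top at 108 mm (109 expected). The switch key's bow is at (325,207), square to the tool. The lock plate is at the top right (548,82). Now picking up the switch key.

```bash
python3 -m creep '{"delta_pos":[[0,0.025,0],[0,0.0434,0.02],[0,0.0434,0.06],[0,0.0434,0.1],[0,0.0434,0.122],[0,0.0434,0.131],[0,0.0434,0.131],[0,0.0434,0.131],[0,0.0434,0.131]],"turn":[[0,0,0],[0,0,0],[0,0,0],[0,0,0],[0,0,0],[0,0,0],[0,0,0],[0,0,0],[0,0,0]],"hand":[0.05,0.05,0.05,0.05,0.05,0.05,0.04,0.025,0.02]}' 40
python3 -m creep '{"delta_pos":[[0,0,0],[0,0,0],[0,0,0],[0,0,0],[0,0,0],[0,0,0],[0,0,-0.01],[0,0,-0.03],[0,0,-0.06],[0,0,-0.1]],"turn":[[0,0,0],[0,0,0],[0,0,0],[0,0,0],[0,0,0],[0,0,0],[0,0,0],[0,0,0],[0,0,0],[0,0,0]],"hand":[0.003,0.003,0.003,0.003,0.003,0.003,0.003,0.003,0.003,0.003]}' 40
python3 - <<'E'
from h import *
s=read_state();T=rot(s["eef_rot"]);print(s)
p=vision.camera_params("top");z=np.load('top0.npz');C=cloud(p,z['d'])
print(plane(p,[(137.8,227)],70))
E
```

```text
t: 9.55
tcp_pos: [619.5, 63.3, 61.6]
eef_rot: [0.001, 0.031, 1.0, -0.0]
contact_force: [0.5, -0.2, 0.2]
width: 31.7
t: 10.55
tcp_pos: [618.0, 63.3, 160.3]
eef_rot: [-0.001, 0.03, 1.0, -0.0]
contact_force: [0.1, 0.7, -0.1]
width: 9.7
{'t': 10.55, 'qpos': array([-4.22751004e-03,  5.42820338e-01,  1.62592578e+00, -1.08667418e-04,
        9.75806037e-01, -1.51410069e+00]), 'dq': array([-6.97160019e-04, -4.90555637e-01, -3.86426029e-01, -1.17410590e-03,
        8.45714187e-01, -5.29635112e-04]), 'joint_efforts': array([ 1.75499436e-01, -5.84394586e+01, -2.08769345e+01, -2.49568460e-02,
       -1.46366268e+00,  1.33768244e-03]), 'tcp_pos': array([618.00656998,  63.26347799, 160.29186723]), 'eef_rot': array([-1.47806168e-03,  3.04263226e-02,  9.99535916e-01, -8.37514957e-05]), 'contact_force': array([ 0.07181976,  0.68097649, -0.06477947]), 'wrist_torque': array([ 0.12004191, -0.16900844,  0.01393385]), 'width': 9.747221273548961}
[[514.23652649 271.12742097  70.        ]]
```

```bash
python3 -m creep '{"delta_pos":[[0.015,0.03,0],[0.03,0.07,0],[0.047,0.11,0],[0.062,0.15,0],[0.075,0.18,0],[0.079,0.19,0],[0.079,0.19,0],[0.079,0.19,0],[0.079,0.19,0],[0.079,0.19,0]],"turn":[[0,0,0],[0,0,0.1],[0,0,0.2],[0,0,0.298],[0,0,0.298],[0,0,0.298],[0,0,0.298],[0,0,0.298],[0,0,0.298],[0,0,0.298]],"hand":[0.003,0.003,0.003,0.003,0.003,0.003,0.003,0.003,0.003,0.003]}' 40
python3 - <<'E'
from h import *
im,d,p=snap("wrist","w6.png");np.savez('w6.npz',im=im,d=d);C=cloud(p,d);s=read_state();T=rot(s["eef_rot"]);print(s["t"],s["tcp_pos"],T[:,0],p["position"])
m=(C[...,2]>66.5)&(C[...,2]<76)&(np.hypot(C[...,0]-515,C[...,1]-271)<50);P=C[m];print(m.sum(),P.mean(0))
r=cv2.minAreaRect(P[:,:2].astype(np.float32));print(r)
print(proj(p,[[514.2,271.1,70]]))
E
```

```text
t: 11.55
tcp_pos: [552.0, 256.6, 160.1]
eef_rot: [-0.0, 0.179, 0.984, -0.0]
contact_force: [0.4, 0.2, -0.2]
width: 9.5
11.6 [551.95335762 256.73201088 160.09700366] [-9.35831835e-01  3.52446836e-01 -6.73439796e-05] [490.97826053 278.5324742  328.64904403]
3195 [516.65713507 269.99244758  68.41030118]
((524.5870361328125, 274.3544616699219), (61.92075729370117, 58.432594299316406), 69.40087127685547)
[[278.75873813 163.8566349 ]]
```

View pics/w6.png

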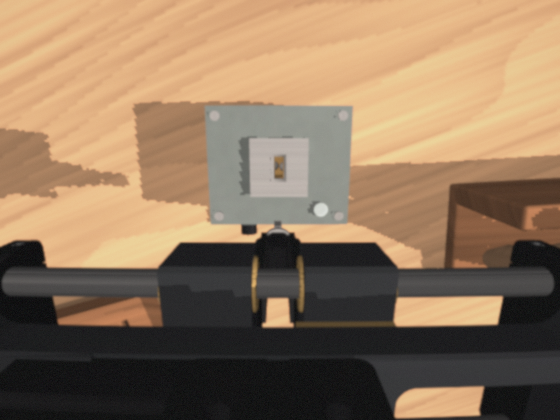

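The plate is square to the image at (250–308, 138–197), with the keyway at (280,167) and its long side along tool x. The bow of the held key shows at about (278,240). Next I'll measure these, plus the bias from the held key.

```bash
python3 - <<'E'
from h import *
z=np.load('w6.npz');im,d=z['im'],z['d'];p=vision.camera_params("wrist");C=cloud(p,d);s=read_state();T=rot(s["eef_rot"])
g=cv2.cvtColor(im,7)
hsv=cv2.cvtColor(im,cv2.COLOR_RGB2HSV)
def rep(n,m,z):
    k,l,st,c=cv2.connectedComponentsWithStats(m.astype(np.uint8));i=1+st[1:,4].argmax()
    ct=cv2.findContours((l==i).astype(np.uint8),0,2)[0][0]
    W=plane(p,ct[:,0].astype(float),z);L=(W-s["tcp_pos"])@T
    r=cv2.minAreaRect(L[:,:2].astype(np.float32));print(n,st[i],cv2.minAreaRect(ct)[0],"tool rect",np.round(r[0],2),np.round(r[1],1),round(r[2],2))
roi=np.zeros_like(g,bool);roi[130:205,243:316]=1
print(g[145,255],g[120,230],im[167,280],im[145,280])
rep("plate",roi&(g>(int(g[145,262])+int(g[120,260]))/2),70)
r2=np.zeros_like(roi);r2[148:187,264:297]=1
rep("keyway",r2&(hsv[...,1]>60),70)
L=(C-s["tcp_pos"])@T
m=(L[...,2]<-22)&(L[...,2]>-36)&(np.abs(L[...,1])<9)&(L[...,0]>2)&(L[...,0]<30)
v,u=np.where(m);print(m.sum())
for r in range(v.min(),v.max()+1,5):
    if (v==r).any(): print(r,u[v==r].min(),u[v==r].max())
print(proj(p,[T@[x,y,-32]+s["tcp_pos"] for x in(13,) for y in(-5,0,5)]))
cv2.imwrite('pics/w6c.png',cv2.resize(im[130:270,210:350],(700,700),interpolation=cv2.INTER_NEAREST)[:,:,::-1])
E
```

```text
179 145 [120 109 100] [185 178 171]
plate [ 250  138   59   59 3047] (279.0, 167.0) tool rect [37.51  0.27] [47.9 47.3] 89.93
keyway [274 156  10  23 169] (278.5, 167.0) tool rect [37.9   0.06] [ 7.4 18. ] 89.7
723
242 272 284
247 261 297
252 260 298
257 260 296
262 267 288
267 267 288
[[268.39709839 249.24925975]
 [279.27918225 249.2611274 ]
 [290.15997015 249.26904152]]
```

View pics/w6c.png

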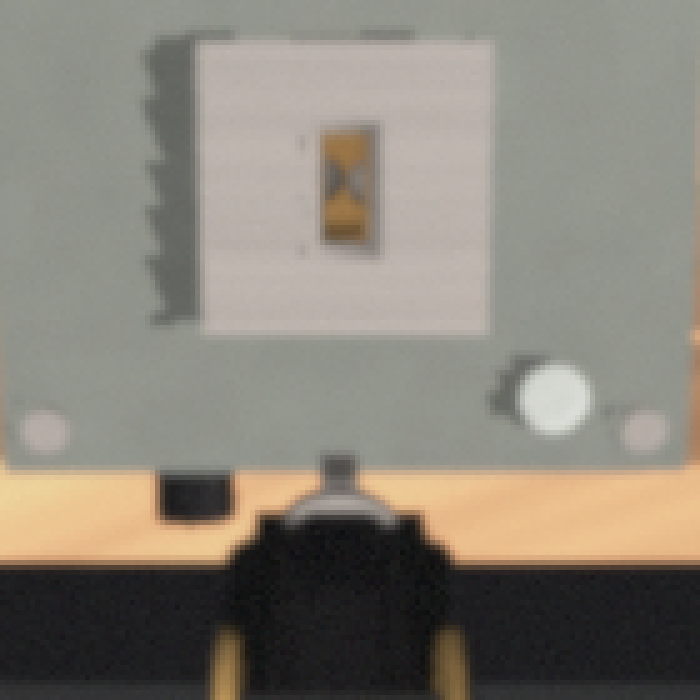

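The crop shows the keyway centred at about crop (350,190), the collar's front arc apex at (340,488) and the blade at (338,470). Comparing these with the projection of a perfectly centred key.

```bash
python3 - <<'E'
from h import *
p=vision.camera_params("wrist");s=read_state();T=rot(s["eef_rot"])
f=lambda X:((proj(p,[T@np.array(X,float)+s["tcp_pos"]])[0]+.5-[210,130])*5).round(1)
for x in(-2,0,2):print(x,"collar front edge",f([9+x,0,11]),"collar sides",f([x,-9,11]),f([x,9,11]),"blade tip front",f([5+x,0,41]),"blade wide front",f([7+x,0,38]), f([7+x,-2.5,38]),f([7+x,2.5,38]))
print("lock",f([37.5,.27,90]))
E
```

```text
-2 collar front edge [346.5 517.3] collar sides [271.7 588.3] [420.9 588.5] blade tip front [345.4 478.2] blade wide front [345.5 470.3] [327.1 470.3] [363.9 470.3]
0 collar front edge [346.5 501.2] collar sides [271.6 572.7] [421.1 572.8] blade tip front [345.4 464.3] blade wide front [345.5 456.2] [327.1 456.1] [363.9 456.2]
2 collar front edge [346.6 485.1] collar sides [271.4 556.9] [421.4 557.1] blade tip front [345.4 450.3] blade wide front [345.6 441.9] [327.1 441.9] [364. 442.]
lock [346.2 190.4]
```

```bash
python3 -m creep '{"delta_pos":[[0.02,0.0006,0],[0.037,0.0012,0],[0.037,0.0012,0.015],[0.037,0.0012,0.035],[0.037,0.0012,0.044],[0.037,0.0012,0.048],[0.037,0.0012,0.051],[0.037,0.0012,0.054]],"turn":[[0,0,0],[0,0,0],[0,0,0],[0,0,0],[0,0,0],[0,0,0],[0,0,0],[0,0,0]],"hand":[0.003,0.003,0.003,0.003,0.003,0.003,0.003,0.003]}' 50
python3 - <<'E'
from h import *
s=read_state();print(s["tcp_pos"],s["contact_force"],s["contact_force"]@rot(s["eef_rot"]),s["wrist_torque"])
E
```

```text
t: 12.4
tcp_pos: [517.6, 271.9, 106.4]
eef_rot: [0.0, 0.178, 0.984, 0.0]
contact_force: [0.1, 0.6, -1.5]
width: 9.3
[517.5622969  271.92161061 106.44543049] [ 0.10626731  0.59578877 -1.46204711] [0.11074052 0.59449778 1.46224064] [ 0.03745016 -0.17645594 -0.04891472]
```

```bash
python3 -m creep '{"delta_pos":[[0,0,0.003],[0,0,0.006],[0,0,0.009],[0,0,0.009]],"turn":[[0,0,0],[0,0,0],[0,0,0],[0,0,0]],"hand":[0.003,0.003,0.003,0.003]}' 50
python3 - <<'E'
from h import *
s=read_state();print(s["tcp_pos"],s["contact_force"]@rot(s["eef_rot"]),s["wrist_torque"])
E
```

```text
t: 12.8
tcp_pos: [516.8, 271.0, 96.9]
eef_rot: [-0.0, 0.178, 0.984, -0.001]
contact_force: [-2.0, -5.1, 1.1]
width: 9.4
[516.84445444 271.02644101  96.88676866] [ 0.04941186 -5.43371261 -1.08695602] [-1.21295133  0.25872861  0.07155918]
```

```bash
python3 -m creep '{"delta_pos":[[0,0.0005,0.003],[0,-0.0005,0.006],[0,0.0005,0.009],[0,0,0.012]],"turn":[[0,0,0],[0,0,0],[0,0,0],[0,0,0]],"hand":[0.003,0.003,0.003,0.003]}' 55
python3 - <<'E'
from h import *
s=read_state();print(s["tcp_pos"],s["contact_force"]@rot(s["eef_rot"]),s["wrist_torque"])
E
```

```text
t: 13.2
tcp_pos: [517.7, 271.6, 86.0]
eef_rot: [0.001, 0.178, 0.984, 0.0]
contact_force: [-1.3, -3.0, 12.0]
width: 9.9
[517.66057384 271.62934518  86.01700751] [  0.1882363   -3.24380418 -12.04664628] [-0.4943702   0.08856992 -0.00422779]
```

```bash
python3 -m creep '{"delta_pos":[[0,0.0005,0.0015],[0,-0.0005,0.002],[0,0,0.0025],[0,0,0.0025]],"turn":[[0,0,0],[0,0,0],[0,0,0],[0,0,0]],"hand":[0.003,0.003,0.003,0.003]}' 55
python3 - <<'E'
from h import *
s=read_state();print(s["tcp_pos"],s["contact_force"]@rot(s["eef_rot"]),s["wrist_torque"])
im,d,p=snap("wrist","w7.png");T=rot(s["eef_rot"]);C=cloud(p,d)
L=(C-s["tcp_pos"])@T
m=(np.abs(L[...,0]-8)<12)&(np.abs(L[...,1])<9)&(L[...,2]<5);print(m.sum(),"bow top z",np.percentile(C[m][:,2],[50,75,90,97]))
E
```

```text
t: 13.6
tcp_pos: [517.8, 271.7, 85.4]
eef_rot: [0.001, 0.178, 0.984, 0.0]
contact_force: [-6.8, -6.3, 30.2]
width: 9.8
[517.7817342  271.65762695  85.39860977] [  4.03171595  -8.26919394 -30.26211159] [-1.2157525   1.29527305  0.03381964]
1828 bow top z [115.47774138 143.42023438 177.58308187 186.3498239 ]
```

Solid stop at 85.4 mm (collar on the plate expected at 85). Ease the push a little and turn clockwise.

```bash
python3 -m creep '{"delta_pos":[[0,-0.0004,-0.0008],[0,-0.0004,-0.0008],[0,-0.0004,-0.0008],[0,-0.0004,-0.0008],[0,-0.0004,-0.0008],[0,-0.0004,-0.0008],[0,-0.0004,-0.0008],[0,-0.0004,-0.0008],[0,-0.0004,-0.0008],[0,-0.0004,-0.0008]],"turn":[[0,0,0.08],[0,0,0.16],[0,0,0.24],[0,0,0.32],[0,0,0.4],[0,0,0.5],[0,0,0.6],[0,0,0.7],[0,0,0.8],[0,0,0.9]],"hand":[0.003,0.003,0.003,0.003,0.003,0.003,0.003,0.003,0.003,0.003]}' 60
python3 - <<'E'
from h import *
s=read_state();print(s["tcp_pos"],s["contact_force"]@rot(s["eef_rot"]),s["wrist_torque"],s["width"],s["qpos"][5])
E
```

```text
t: 14.65
tcp_pos: [517.7, 270.8, 85.5]
eef_rot: [0.001, 0.59, 0.807, 0.0]
contact_force: [-3.9, -8.3, 21.4]
width: 9.7
[517.67167505 270.84796726  85.47915146] [ -6.72376101  -6.19782168 -21.40222535] [-1.7807431   0.76974339  0.12365903] 9.741538066029925 0.06242471554236892
```

```bash
python3 -m creep '{"delta_pos":[[-0.0004,-0.0004,0],[-0.0004,-0.0004,0],[-0.0004,-0.0004,0],[-0.0004,-0.0004,0],[-0.0004,-0.0004,0],[-0.0004,-0.0004,0],[-0.0004,-0.0004,0],[-0.0004,-0.0004,0],[-0.0004,-0.0004,0],[-0.0004,-0.0004,0]],"turn":[[0,0,0.1],[0,0,0.2],[0,0,0.3],[0,0,0.4],[0,0,0.5],[0,0,0.6],[0,0,0.7],[0,0,0.76],[0,0,0.76],[0,0,0.76]],"hand":[0.003,0.003,0.003,0.003,0.003,0.003,0.003,0.003,0.003,0.003]}' 60
python3 - <<'E'
from h import *
s=read_state();T=rot(s["eef_rot"]);print(s["tcp_pos"],s["contact_force"]@T,s["wrist_torque"],s["width"],s["qpos"][5])
print("yaw turned",2.784-np.arctan2(T[1,0],T[0,0]))
im,d,p=snap("wrist","w8.png")
im2,d2,p2=snap("top","t8.png")
a=cv2.resize(im,None,fx=1.4,fy=1.4)[100:480];cv2.imwrite('pics/w8c.png',a[:,:,::-1])
E
```

```text
t: 15.65
tcp_pos: [516.9, 270.7, 85.4]
eef_rot: [0.0, 0.846, 0.532, 0.0]
contact_force: [-6.9, -4.8, 22.4]
width: 9.8
[516.88421888 270.73672511  85.42599518] [ -7.33411992  -4.10669486 -22.43297927] [-1.08585987  1.31820853  0.06102901] 9.804771988123758 0.8178411569651188
yaw turned 1.660929891200565
```

View pics/w8c.png

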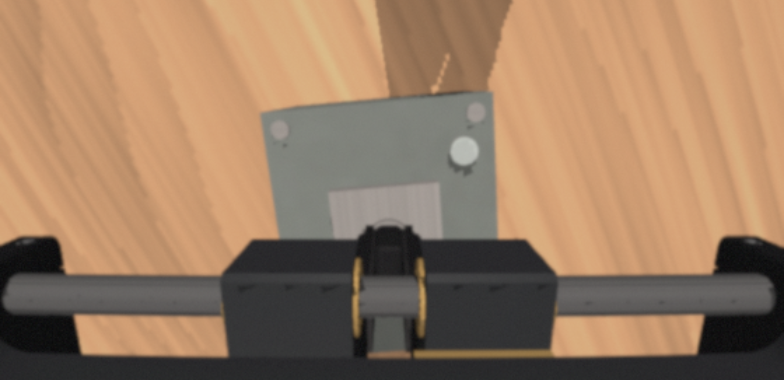

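The plate is under the collar and the key has turned about 1.66 rad, with the torque equal to the spring's. I'll turn slightly further and look for the torque rise at the stop.

```bash
python3 -m creep '{"delta_pos":[[0,0,0],[0,0,0],[0,0,0],[0,0,0],[0,0,0]],"turn":[[0,0,0.05],[0,0,0.1],[0,0,0.12],[0,0,0.12],[0,0,0.12]],"hand":[0.003,0.003,0.003,0.003,0.003]}' 60
python3 - <<'E'
from h import *
s=read_state();T=rot(s["eef_rot"]);print(s["tcp_pos"],s["contact_force"]@T,s["wrist_torque"],s["width"])
print("yaw turned",2.784-np.arctan2(T[1,0],T[0,0]))
E
```

```text
t: 16.25
tcp_pos: [516.7, 270.9, 85.4]
eef_rot: [0.0, 0.877, 0.481, 0.0]
contact_force: [-7.6, -3.7, 23.6]
width: 9.3
[516.67619591 270.85097602  85.41217745] [ -7.20234812  -4.45782177 -23.56392254] [-0.80607777  1.58542114  0.45355321] 9.304445555413652
yaw turned 1.7801751744705776
```

Torque rose from 0.06 to 0.45 N m, so the core is at its stop. One last check of the chuck key and the loose things, then hand in.

```bash
python3 - <<'E'
from h import *
im,d,p=snap("top","t9.png");C=cloud(p,d)
m=(C[...,2]>95)&(C[...,2]<125)&(np.hypot(C[...,0]-611,C[...,1]+60)<45);P=C[m];print(m.sum(),cv2.minAreaRect(P[:,:2].astype(np.float32)),np.median(P[:,2]))
z=np.load('top0.npz')
for n,(a,b,c,e) in dict(blank=(140,185,190,235),cal=(155,198,265,320),shield=(215,310,390,490)).items(): print(n,np.abs(im[a:b,c:e].astype(int)-z['im'][a:b,c:e]).mean().round(1))
s=read_state();print(s["t"],s["wrist_torque"],s["contact_force"])
ctrl.hand_in()
E
```

```text
108 ((611.5144653320312, -58.98906707763672), (12.42414379119873, 71.14966583251953), 86.67933654785156) 109.34020818973681
blank 3.9
cal 5.7
shield 4.8
16.3 [-0.78895675  1.5552201   0.38912215] [-8.44381482 -3.27699776 24.20653431]
the job is handed in; nothing more can be done
```

The job is handed in, at about 16 s of the 72 s allowed. The hand-in gives no verdict, so what follows rests on my own readings.

- **Chuck key:** I moved it from the chuck to its own small hole and let go. In the last top view its bar is at (611.5, −59.0) mm with the top at 109.3 mm. A fully home key should read 109 mm. The hole is at about (611, −60) mm.
- **Switch key:** It went into the lock past the pins to a firm stop. The TCP stood at 85.4 mm against 85.0 mm calculated, under about 30 N of push. I inferred "home" from this stop, because the blade tip cannot be seen in the lock.
- **Turn:** I turned the tool 1.78 rad clockwise. The torque rose from 0.06 N m (the spring) to about 0.4 N m, so the core is at its stop. I could not read the lock joint itself. I am still holding the key at 60 N grip with about 24 N of downward push.
- **Bowl blank, calipers and face shield:** Their areas in the top picture look unchanged from the start; the average pixel difference is 4–6 grey levels.

**Disagreement:** the wrist and top cameras differed by 2–3 mm in y. I corrected for this using the keys held in the jaws, and both insertions then went in with little side force.

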